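# Load an incubated test cartridge into the bench analyser

### The job

The incubation time is over: take the test cartridge with the blue grip out of the rack and slide it, window side still to the front, down into the sloping slot of the analyser. Past a light drag, where it starts to move the ejector, keep pushing steadily until it comes firmly up against the hidden stop, without forcing it; then let go and leave it there, fully home. Leave the other cartridges in the rack and do not disturb the things on the bench.

Things in the scene. Friction and masses are not known exactly. Their poses are not given: they have to be found in the camera images.
- cartridge_blue: The test cartridge to load: a rigid plastic plate 9 mm thick (its x), 28 mm wide (y), 95 mm long (z, up as it stands in the rack), about 40 g; white, with a blue ribbed grip over its top 37 mm and a slightly tapered foot. Origin: centre of the foot, which goes in first. Its -x face is the front, with the window. Fully home, 40 mm of it still stands out of the slot: hold it near the top.
- cartridge_blue_window (a point): Centre of the result window on the front (-x) face of the blue cartridge, 41 mm above its foot.
- cartridge_yellow: An identical cartridge with a yellow grip; it stays in the rack.
- cartridge_red: An identical cartridge with a red grip; it stays in the rack.
- rack: Grey rack fixed to the bench, footprint 64 x 190 mm, block 42 mm through, top at 49 mm. Three wells along its y, 45 mm apart, 1.25 mm of play round a cartridge, floor 12 mm above the bench, so 58 mm of each cartridge stands above the rack. Which cartridge is in which well varies; all windows face the rack's -x side (towards the robot). Origin: centre of the underside, z up.
- analyser: White bench-top analyser, fixed, 160 mm deep (x), 170 mm wide (y), 125 mm high. Its console face slopes up and away from the robot at 25 degrees to the horizontal, with a dark display on the upper half and the cartridge slot below it. Origin: centre of the underside, front to its -x.
- slot: The cartridge slot. Origin: centre of the mouth, in the plane of the console face. z points straight out of the slot, square to that face (25 degrees from vertical, leaning to the analyser's front), x up the slope, y along the slot. 11.5 mm (x) by 31 mm (y), with a bevelled lead-in 4.5 mm wide all round; a flat black bezel stands 2 mm proud within 25 mm of the centre. Its inside is hidden.
- slot_stop (a point): Centre of the hidden rigid stop, 55 mm straight below the slot's mouth (slot z = -55 mm). A cartridge is home when its foot rests here, its x, y, z axes parallel to the slot's (window at -x, down the slope). On the way the foot meets the ejector sled at 43 mm depth, which then drags with about 4 N over the last 12 mm up to the stop.
- eject_button (a joint): Travel in m of the orange eject button, 13 x 15 mm, on the console face 50 mm to the right (slot -y) of the slot: 0 = flush. It is linked to the ejector sled: it comes out as a cartridge is pushed over the last 12 mm, and stands 0.012 out when the cartridge is home.
- timer: White lab timer, 63 x 68 x 36 mm, standing behind the rack; a bystander. Origin: centre of the underside.
- tip_box: Yellow pipette tip box with clear lid, 71 x 108 x 68 mm, to the right of the analyser; a bystander. Origin: centre of the underside.
- pipette: Blue and grey pipette, 228 mm long, lying on the bench to the right; a bystander. Origin: centre of its underside.
- pen_red: Red pen, 145 mm long, lying near the front edge of the bench; a bystander. Origin: centre of its underside.

How it is judged:
On the way, in this order (a step that is already met when the one before it is completed fails the run):
1. The blue cartridge is held by the fingers, its foot drawn clear of the rack (z of cartridge_blue in the frame of rack above 0.051 m and contact force between the fingers and cartridge_blue above 0.3 N), for 0.1 s.
2. The fingers slide the blue cartridge down the slot: its foot is 15 mm or more below the mouth, in line with the slot, with the fingers on it (z of cartridge_blue in the frame of slot below -0.015 m and distance between cartridge_blue and slot below 0.058 m and angle between the z axis of cartridge_blue and the z axis of slot, either way round below 0.2 rad and contact force between the fingers and cartridge_blue above 0.3 N), for 0.1 s.
At the end, for the whole second after the job is handed in: The blue cartridge stands in the analyser's slot in line with it (within 0.1 rad), window to the front (slot -x), its foot within 2 mm of the hidden stop (53 mm or more below the mouth), the eject button at least 9.5 mm out, all at rest (z of cartridge_blue in the frame of slot below -0.053 m and distance between cartridge_blue and slot below 0.058 m and angle between the z axis of cartridge_blue and the z axis of slot, either way round below 0.1 rad and x of cartridge_blue_window in the frame of slot below 0 m and value of joint eject_button above 0.0095 m and linear speed of cartridge_blue below 0.01 m/s); the robot touches nothing.
It fails at once if the blue cartridge is forced: pressed against the analyser with more than 70 N (contact force between cartridge_blue and analyser above 70 N).
It fails at once if another cartridge is lifted or shifted by more than 15 mm (distance of any of cartridge_yellow, cartridge_red from where it was at the start of the episode above 0.015 m).
It fails at once if the timer, tip box, pipette or red pen is shifted by more than 30 mm (distance of any of timer, tip_box, pipette, pen_red from where it was at the start of the episode above 0.03 m).
It also fails if it takes over 43 s, if anything falls off the work surface, if the arm or the gripper's body presses on something with over 40 N, if the wrist force passes 120 N, or if a joint passes its speed limit or range.

### The arm

A 6-joint arm with a two-finger parallel gripper is mounted at the origin on a cart in front of the work surface, level with it; the furniture and walls round the work are solid. World frame = base frame: x ahead of the robot, y to its left, z up, the work surface at z = 0. Lengths are in m, angles in rad, forces in N, time in s.
With the tool pointing down it reaches from about 0.25 to 0.775 m from the base axis. Payload 4 kg.
Tool frame: the origin (TCP) lies on the centre line of the jaws, within the pads' length; the fingertips stand ahead of it and the grasp point (between the pads) lies 3 mm ahead of it (tip_reach is the z of the fingertips in the tool frame, in m); z points along the fingers, y is the line along which they close (so a half turn about z gives the same grasp; the last joint's range is limited). The gripper opens to 85 mm and grips with 20 to 120 N. Pads are 22 mm wide; open, the fingers measure 114 mm over their backs; the gripper's body (76 mm by 85 mm) begins 54 mm behind the grasp point. The pads swing forward as they close: fully open they stand 13 mm farther back than shut.
Start: joints at [1.215, 0.087, 1.371, -0, 1.684, -0.103], TCP at [0.138, 0.533, 0.253] pointing down, gripper open.
Joint ranges: [-3.1, 3.1], [-0.76, 2.03], [0.27, 2.55], [-1.08, 4.22], [0.17, 2.65], [-2.57, 2.57]. Speed limits (rad/s): [2.79, 2.79, 3.14, 3.14, 3.14, 3.14].

### API

Orientations are given as a rotation vector (axis times angle).
In Python, from workcell import get_state, read_camera, camera_info, close_job, tip_reach gives the robot as it stands.
- The arm moves only by the shell command python3 -m handwheel 'ROWS' [OPENING] [FORCE]. ROWS is JSON, a list of rows, each a list of 2 entries, a list of its own where there are three numbers: the shift along the tool's x, y, z in m, then the turn, a rotation vector about the tool's x, y, z in degrees. In form: [[[tx, ty, tz], [rx, ry, rz]], ...]. A call has 1 to 20 rows; each row is the pose to reach, as a shift and turn from the pose commanded when the call began, along the tool's axes at that moment; what a row does not reach only later rows make up. A row lasts 1/10 s, in which the tool goes at most 50 mm and 8.59 degrees, less where a joint would pass 70% of its speed; a pose out of reach is approached as far as the arm can. A call with a gripper value outside its range is refused whole. OPENING is the closure in counts, from 0 (fully open) to 255 (shut), set as the call begins (- or left out, the last holds). The fingers move at their own pace and stop on an object; FORCE is the grip in N (left out, the last holds). Time passes only in rows, so rows that repeat a pose let the fingers close. It gives the time, the measured TCP pose, the force, the opening and the grip force at its end, in the units of the state.
- get_state(): the state, without advancing time (a new reading comes with each control period).
- read_camera(name): name is "scene" or "top" or "wrist"; returns (picture, depth): 420x560x3 uint8, red, green, blue; 420x560 float32, m along the optical axis (not along the pixel's ray), 0 where there is no reading.
- camera_info(name): a dict with "mtx" (3x3 intrinsics, pixels), "pose" (4x4, takes a point from camera to world coordinates). Camera axes: x right, y down, z forward; pixel columns grow to the right and rows downward; lengths in m; the calibration is good to about 2 mm. A picture is of the moment at which its call begins: read the wrist's pose just before it. camera_info takes no time and is no camera call; for the wrist camera it gives the pose at the moment of the call.
- close_job(): hands the job in; it is judged then, once.
The state is a dict: "t": time; "joint_pos": joint angles; "qvel": joint speeds; "joint_efforts": joint torques, N m; "ee_pos": TCP position; "ee_rot": TCP orientation; "wrist_force": force on the tool from outside, world axes, zero at the start; "ft_torque": the same for the moment, N m; "opening": finger opening in m; "grip_force": force on a finger pad.
Only numpy, scipy, OpenCV 4.12 (cv2) and the standard library are available. Lean on these libraries where they do the work, as an engineer would, in place of code of your own. Each camera call takes 0.05 s, during which the arm holds its last target. There are 200 camera calls.

## Working session

There is one attempt and no reset: what is moved stays moved. The work goes in short steps, Python scripts to look and compute and a shell command to move; the robot and the scene stay as the last step left them, time stands still between calls to the robot, and variables do not carry over. Pictures are saved under pics/ and viewed, at most 10 in all, crops included, and the job is handed in when it is done.

```bash
mkdir -p pics; ls; python3 - <<'E'
from workcell import *
import cv2,numpy as np
s=get_state();print(s['t'],s['ee_pos'],s['ee_rot'],s['opening'],tip_reach)
for n in ("scene","top"):
    p,d=read_camera(n);np.savez(f'pics/{n}.npz',p=p,d=d,**camera_info(n))
    cv2.imwrite(f'pics/{n}.png',cv2.cvtColor(p,cv2.COLOR_RGB2BGR));print(camera_info(n))
E
```

```text
pics
0.0 [0.13740645 0.53208695 0.25211719] [-0.39598497 -3.116017    0.00345768] 0.08550470843911227 0.022
{'mtx': array([[536.45938228,   0.        , 277.46527233],
       [  0.        , 536.45938228, 204.50561881],
       [  0.        ,   0.        ,   1.        ]]), 'pose': array([[ 0.51329546, -0.52764633,  0.6768435 , -0.42329902],
       [-0.8579308 , -0.29529498,  0.42042314, -0.56669345],
       [-0.02196623, -0.79648617, -0.60425761,  0.9129063 ],
       [ 0.        ,  0.        ,  0.        ,  1.        ]])}
{'mtx': array([[394.3673722 ,   0.        , 275.40693984],
       [  0.        , 394.3673722 , 203.32259463],
       [  0.        ,   0.        ,   1.        ]]), 'pose': array([[ 2.24314988e-02, -9.85138342e-01,  1.70291736e-01,
         3.15206244e-01],
       [-9.99738734e-01, -2.28518214e-02, -5.08346397e-04,
         1.10857774e-02],
       [ 4.39226786e-03, -1.70235842e-01, -9.85393559e-01,
         1.15327788e+00],
       [ 0.00000000e+00,  0.00000000e+00,  0.00000000e+00,
         1.00000000e+00]])}
```

View pics/scene.png

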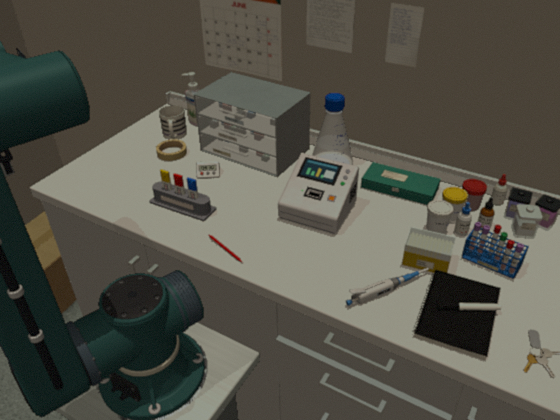

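View pics/top.png

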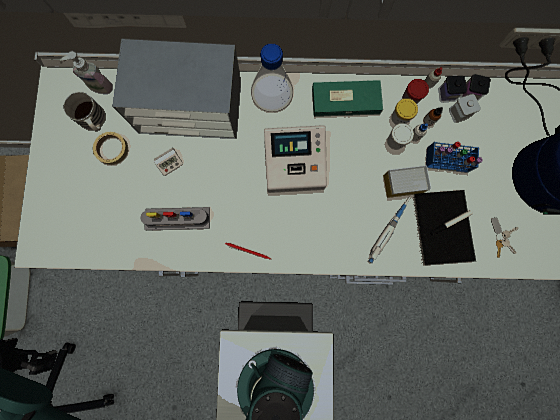

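```bash
python3 - <<'E'
import cv2,numpy as np
a=cv2.imread('pics/top.png');b=cv2.imread('pics/scene.png')
A=cv2.resize(a[195:240,130:220],None,fx=8,fy=8,interpolation=cv2.INTER_CUBIC)[:300]
B=cv2.resize(a[120:200,255:340],None,fx=7,fy=7,interpolation=cv2.INTER_CUBIC)
C=cv2.resize(b[150:235,270:370],None,fx=4,fy=4,interpolation=cv2.INTER_CUBIC)
D=cv2.resize(a[120:200,255:340],(361,340),interpolation=cv2.INTER_CUBIC)
E=cv2.resize(a[203:233,130:220],None,fx=800/90,fy=260/30,interpolation=cv2.INTER_CUBIC)
top=np.hstack([C,np.zeros((340,39,3),np.uint8),D]);cv2.imwrite('pics/c1.png',np.vstack([top,E]))
E
cat > h.py <<'E'
import numpy as np
def load(n):
    z=np.load(f'pics/{n}.npz');return z['p'],z['d'],z['mtx'],z['pose']
def cloud(n):
    p,d,K,T=load(n);v,u=np.mgrid[:420,:560]
    c=np.stack([(u-K[0,2])/K[0,0]*d,(v-K[1,2])/K[1,1]*d,d],-1)
    return c@T[:3,:3].T+T[:3,3]
def ray(n,u,v):
    _,_,K,T=load(n);r=T[:3,:3]@np.array([(u-K[0,2])/K[0,0],(v-K[1,2])/K[1,1],1]);return T[:3,3],r
def onplane(n,u,v,nrm,c):
    o,r=ray(n,u,v);return o+r*((c-nrm@o)/(nrm@r))
E
python3 - <<'E'
from h import *
for n in('top','scene'):
    W=cloud(n)
    pts=[(151,214),(168,214),(186,213),(296,169),(314,168)] if n=='top' else [(165,172),(178,178),(192,183),(316,193)]
    for u,v in pts: print(n,u,v,W[v,u].round(4))
E
```

```text
top 151 214 [0.4587 0.3414 0.1113]
top 168 214 [0.4602 0.297  0.1081]
top 186 213 [0.4644 0.2497 0.1054]
top 296 169 [ 0.6066 -0.0464  0.0539]
top 314 168 [ 0.6029 -0.0952  0.0831]
scene 165 172 [0.457  0.3384 0.1056]
scene 178 178 [0.4608 0.2976 0.097 ]
scene 192 183 [0.4634 0.2519 0.0944]
scene 316 193 [ 0.6062 -0.0482  0.0769]
```

View pics/c1.png

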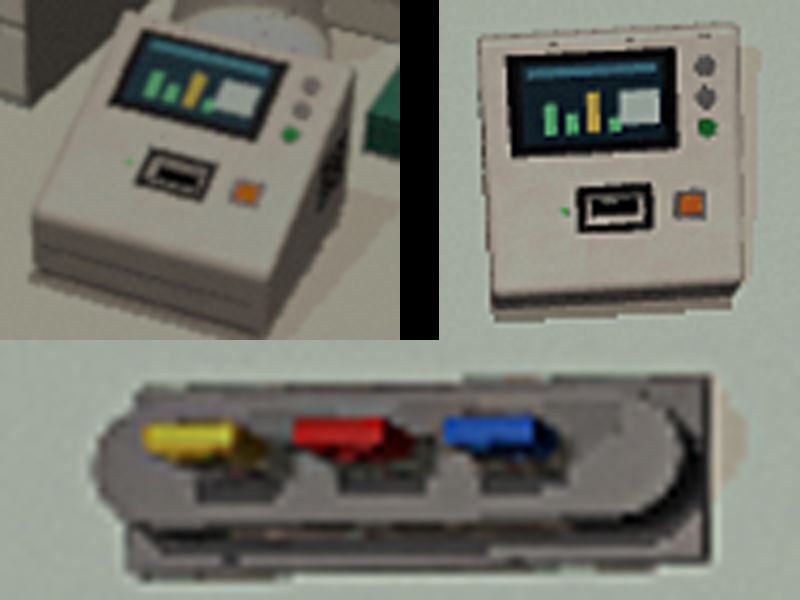

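```bash
cat >> h.py <<'E'
from scipy.spatial.transform import Rotation as Ro
from workcell import get_state
def frame(x,z):
    z=z/np.linalg.norm(z);x=x-z*(x@z);x/=np.linalg.norm(x);return np.c_[x,np.cross(z,x),z]
def tool(F): # tool axes from cart/slot axes: x=Fy,y=Fx,z=-Fz
    return np.c_[F[:,1],F[:,0],-F[:,2]]
def delta(p,R):
    s=get_state();R0=Ro.from_rotvec(s['ee_rot']).as_matrix()
    print('shift',(R0.T@(np.array(p)-s['ee_pos'])).round(4),'turn',np.degrees(Ro.from_matrix(R0.T@R).as_rotvec()).round(2),'joints',np.round(s['joint_pos'],2))
E
python3 - <<'E'
from h import *
import cv2
for n,uv,(u0,u1,v0,v1) in (('top',(296.2,168.9),(266,326,155,184)),('scene',(314.2,193.5),(285,345,160,210))):
    W=cloud(n)
    P=W[v0:v1,u0:u1].reshape(-1,3);m=np.ones(len(P),bool)
    for _ in range(15):
        c=P[m].mean(0);nr=np.linalg.svd(P[m]-c,full_matrices=False)[2][2];nr*=np.sign(nr[2]);m=abs((P-c)@nr)<.003
    yaw=np.degrees(np.arctan2(-nr[1],-nr[0]))
    print(n,'n',nr.round(4),'tilt',np.degrees(np.arccos(nr[2])),'yaw',yaw,m.mean(),'slot',onplane(n,*uv,nr,nr@c+.001).round(4))
    p=load(n)[0].astype(int)
    for nm,mk in(('b',(p[...,2]>p[...,0]+60)),('r',p[...,0]>p[...,1]+80),('y',(p[...,0]>p[...,2]+80)&(p[...,1]>p[...,2]+60))):
        q=W[mk];q=q[(abs(q[:,0]-.46)<.05)&(q[:,1]>.2)&(q[:,1]<.4)&(q[:,2]>.055)]
        if len(q): print(nm,len(q),q.mean(0).round(4),q.min(0).round(4),q.max(0).round(4))
R=tool(frame(np.array([1,.065,0]),np.array([0,0,1.])))
delta([.455,.252,.23],R)
E
```

```text
top n [0.967  0.023  0.2538] tilt 75.29482565163411 yaw -178.6393917885403 0.0735632183908046 slot [ 0.4847 -0.0226  0.5143]
b 31 [0.4639 0.2536 0.1067] [0.4597 0.2413 0.0992] [0.4672 0.2658 0.1118]
r 29 [0.463  0.2984 0.1069] [0.4598 0.2859 0.1029] [0.4662 0.311  0.1103]
y 31 [0.4593 0.3434 0.1068] [0.4553 0.3295 0.0952] [0.4625 0.3566 0.1113]
scene n [0.2836 0.3355 0.8984] tilt 26.056779219360628 yaw -130.20797314676793 0.056666666666666664 slot [ 0.5243 -0.0846  0.1402]
b 36 [0.4606 0.2534 0.1   ] [0.4568 0.2394 0.0861] [0.4641 0.2634 0.1091]
r 25 [0.4588 0.2975 0.1056] [0.4553 0.2837 0.097 ] [0.4666 0.3082 0.1114]
y 53 [0.4566 0.3412 0.0971] [0.4513 0.3297 0.0762] [0.4623 0.3578 0.1095]
shift [-0.3776 -0.1918  0.0225] turn [-1.10e-01  6.00e-02  7.18e+01] joints [ 1.21  0.09  1.37  0.    1.68 -0.1 ]
```

```bash
T='[[-0.378,-0.192,0.022],[0,0,71.8]]'; python3 -m handwheel '[[[-0.378,-0.192,0.022],[0,0,71.8]],[[-0.378,-0.192,0.022],[0,0,71.8]],[[-0.378,-0.192,0.022],[0,0,71.8]],[[-0.378,-0.192,0.022],[0,0,71.8]],[[-0.378,-0.192,0.022],[0,0,71.8]],[[-0.378,-0.192,0.022],[0,0,71.8]],[[-0.378,-0.192,0.022],[0,0,71.8]],[[-0.378,-0.192,0.022],[0,0,71.8]],[[-0.378,-0.192,0.022],[0,0,71.8]],[[-0.378,-0.192,0.022],[0,0,71.8]],[[-0.378,-0.192,0.022],[0,0,71.8]],[[-0.378,-0.192,0.022],[0,0,71.8]]]' 
python3 - <<'E'
from h import *
import cv2
from workcell import *
i=camera_info('wrist');p,d=read_camera('wrist');np.savez('pics/wrist.npz',p=p,d=d,**i)
cv2.imwrite('pics/w1.png',cv2.cvtColor(p,cv2.COLOR_RGB2BGR));s=get_state();print(s['t'],s['ee_pos'],s['joint_pos'].round(2) if hasattr(s['joint_pos'],'round') else s['joint_pos'])
for n,uv,(u0,u1,v0,v1) in (('top',(296.2,168.9),(268,324,158,184)),('scene',(314.2,193.5),(300,335,175,210))):
    P=cloud(n)[v0:v1,u0:u1].reshape(-1,3);best=0;g=np.random.default_rng(0)
    for _ in range(800):
        a=P[g.choice(len(P),3,False)];nr=np.cross(a[1]-a[0],a[2]-a[0]);nr/=np.linalg.norm(nr)+1e-12
        mm=abs((P-a[0])@nr)<.003
        if mm.sum()>best:best=mm.sum();m=mm
    for _ in range(5):
        c=P[m].mean(0);nr=np.linalg.svd(P[m]-c,full_matrices=False)[2][2];nr*=np.sign(nr[2]);m=abs((P-c)@nr)<.004
    print(n,nr.round(4),'tilt',np.degrees(np.arccos(nr[2])),'yaw',np.degrees(np.arctan2(-nr[1],-nr[0])),m.mean(),'slot',onplane(n,*uv,nr,nr@c+.001).round(4))
E
```

```text
t: 1.3
ee_pos: [0.4547, 0.2528, 0.2312]
ee_rot: [-2.146, -2.294, 0.0]
wrist_force: [-0.5, 1.7, 0.0]
opening: 0.0852
grip_force: 0.0
1.35 [0.45464809 0.25301568 0.23135187] [0.4  0.03 1.48 0.   1.64 0.33]
top [-0.421  -0.0332  0.9065] tilt 24.979474558765297 yaw 4.504683399642837 0.8997252747252747 slot [ 0.6001 -0.0456  0.0794]
scene [-0.4281 -0.0316  0.9032] tilt 25.418391374433934 yaw 4.227695949458416 0.8293877551020408 slot [ 0.5991 -0.0465  0.0792]
```

View pics/w1.png

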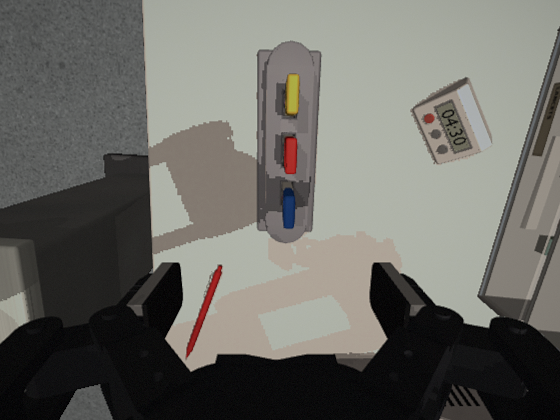

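```bash
python3 - <<'E'
from h import *
W=cloud('wrist');p=load('wrist')[0].astype(int)
z=np.array([0,0,1.])
for u,v in((294,93),(291,154),(289,208)):print(onplane('wrist',u,v,z,.107).round(4),W[v,u].round(4))
for nm,mk in(('b',(p[...,2]>p[...,0]+40)),('r',p[...,0]>p[...,1]+80),('y',(p[...,0]>p[...,2]+80)&(p[...,1]>p[...,2]+60))):
    mk=mk&(abs(W[...,2]-.107)<.004)&(W[...,1]>.2)
    q=W[mk];print(nm,len(q),q.mean(0).round(4),np.percentile(q,2,0).round(4),np.percentile(q,98,0).round(4), np.degrees(np.arctan2(*np.linalg.svd((q-q.mean(0))[:,:2],full_matrices=False)[2][0])))
print(load('wrist')[3].round(3))
E
```

```text
[0.4618 0.3436 0.107 ] [0.4618 0.3436 0.1074]
[0.4631 0.2997 0.107 ] [0.4631 0.2997 0.1069]
[0.4649 0.2569 0.107 ] [0.4649 0.2569 0.107 ]
b 363 [0.4648 0.2546 0.1072] [0.4603 0.2411 0.1037] [0.4693 0.2671 0.1086] 176.55697367973622
r 406 [0.4627 0.2985 0.1073] [0.4583 0.2856 0.1044] [0.4671 0.3114 0.109 ] 177.7594459838356
y 455 [0.4607 0.3431 0.1073] [0.4565 0.3302 0.1051] [0.465  0.3559 0.109 ] 176.75902136975947
[[ 0.998  0.064  0.017  0.45 ]
 [ 0.066 -0.961 -0.268  0.32 ]
 [-0.001  0.268 -0.963  0.352]
 [ 0.     0.     0.     1.   ]]
```

```bash
python3 - <<'E'
from h import *
delta([.4645,.2543,.098],tool(frame(np.array([1,.049,0]),np.array([0,0,1.]))))
E
```

```text
shift [0.0006 0.01   0.1333] turn [-0.02 -0.02  1.03] joints [0.4  0.03 1.48 0.   1.64 0.33]
```

```bash
python3 -m handwheel '[[[0.0006,0.01,0.03],[0,0,1]],[[0.0006,0.01,0.06],[0,0,1]],[[0.0006,0.01,0.09],[0,0,1]],[[0.0006,0.01,0.115],[0,0,1]],[[0.0006,0.01,0.13],[0,0,1]],[[0.0006,0.01,0.1333],[0,0,1]],[[0.0006,0.01,0.1333],[0,0,1]]]'
python3 -m handwheel '[[[0,0,0],[0,0,0]],[[0,0,0],[0,0,0]],[[0,0,0],[0,0,0]],[[0,0,0],[0,0,0]],[[0,0,0],[0,0,0]],[[0,0,0],[0,0,0]],[[0,0,0],[0,0,0]],[[0,0,0],[0,0,0]],[[0,0,0],[0,0,0]],[[0,0,0],[0,0,0]]]' 255 60
```

```text
t: 2.05
ee_pos: [0.4647, 0.2541, 0.098]
ee_rot: [-2.166, -2.275, 0.001]
wrist_force: [-0.6, 0.2, 0.8]
opening: 0.0857
grip_force: 0.0
t: 3.05
ee_pos: [0.4657, 0.2534, 0.0984]
ee_rot: [2.168, 2.273, 0.001]
wrist_force: [-0.8, 0.3, 3.3]
opening: 0.0081
grip_force: 61.1
```

```bash
python3 -m handwheel '[[[0,0,-0.01],[0,0,0]],[[0,0,-0.025],[0,0,0]],[[0,0,-0.04],[0,0,0]],[[0,0,-0.06],[0,0,0]],[[0,0,-0.085],[0,0,0]],[[0,0,-0.11],[0,0,0]],[[0,0,-0.13],[0,0,0]],[[0,0,-0.13],[0,0,0]],[[0,0,-0.13],[0,0,0]]]'
cat >> h.py <<'E'
def slotF(tilt=25,yaw=4.4):
    t,y=np.radians([tilt,yaw]);return Ro.from_euler('ZY',[y,-t]).as_matrix()
E
python3 - <<'E'
from h import *
F=slotF();print(F.round(3));S=np.array([.5996,-.046,.0793])
delta(S+F[:,2]*(.025+.086),tool(F))
E
```

```text
t: 3.95
ee_pos: [0.4654, 0.2533, 0.2278]
ee_rot: [-2.168, -2.273, -0.0]
wrist_force: [-0.2, -0.7, -0.8]
opening: 0.0082
grip_force: 60.7
[[ 0.904 -0.077 -0.421]
 [ 0.07   0.997 -0.032]
 [ 0.423  0.     0.906]]
shift [-0.3067  0.073   0.0478] turn [-24.99   0.36  -1.66] joints [0.39 0.05 1.46 0.   1.63 0.34]
```

```bash
python3 -m handwheel '[[[-0.04,0.01,0],[-3,0,0]],[[-0.09,0.02,0],[-8,0,0]],[[-0.135,0.03,0],[-13,0,0]],[[-0.18,0.04,0],[-18,0.2,-1]],[[-0.225,0.05,0],[-22,0.3,-1.5]],[[-0.27,0.06,0],[-25,0.36,-1.66]],[[-0.3067,0.073,0.01],[-25,0.36,-1.66]],[[-0.3067,0.073,0.03],[-25,0.36,-1.66]],[[-0.3067,0.073,0.0478],[-25,0.36,-1.66]],[[-0.3067,0.073,0.0478],[-25,0.36,-1.66]],[[-0.3067,0.073,0.0478],[-25,0.36,-1.66]],[[-0.3067,0.073,0.0478],[-25,0.36,-1.66]]]'
python3 - <<'E'
from h import *
import cv2
from workcell import *
F=slotF();S=np.array([.5996,-.046,.0793]);delta(S+F[:,2]*.111,tool(F))
ims=[]
for n in('wrist','scene','top'):
    i=camera_info(n);p,d=read_camera(n);np.savez(f'pics/{n}2.npz',p=p,d=d,**i);ims.append(p)
A=cv2.resize(ims[0],(440,330));sc=cv2.resize(ims[1][140:230,265:365],None,fx=3.6,fy=3.6,interpolation=2)
W=ims[0][90:320,180:400];W=cv2.resize(W,None,fx=2,fy=2,interpolation=2)
c=np.zeros((460,800,3),np.uint8);c[:460,:440]=W;c[:324,440:]=sc
cv2.imwrite('pics/w2.png',c[...,::-1])
E
```

```text
t: 5.15
ee_pos: [0.5533, -0.0493, 0.1809]
ee_rot: [1.908, 2.061, 0.458]
wrist_force: [-0.1, 0.7, -0.2]
opening: 0.0083
grip_force: 60.7
shift [-0.0003 -0.0008  0.0007] turn [0.06 0.01 0.04] joints [-0.27 -0.14  1.8   0.16  1.08 -0.4 ]
```

View pics/w2.png

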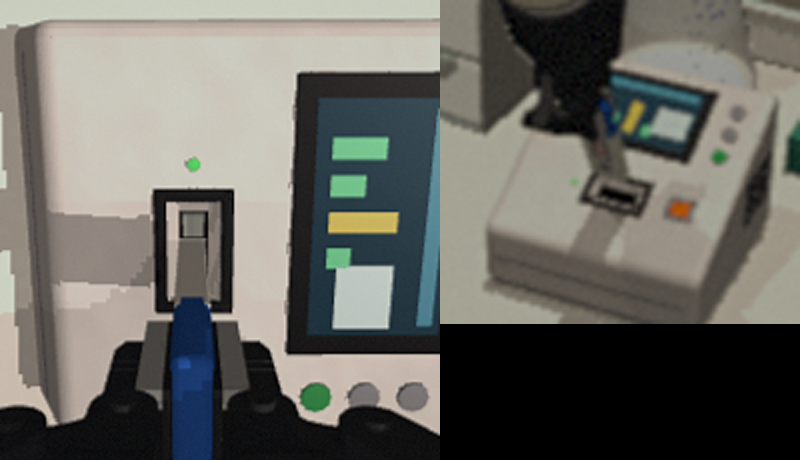

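```bash
python3 - <<'E'
from h import *
F=slotF();S=np.array([.5996,-.046,.0793]);W=cloud('wrist2')
P=W[90:300,200:330].reshape(-1,3);L=(W-S)@F
v,u=np.mgrid[:420,:560]
# console plane check, ignoring bezel/cartridge
m=(abs(L[...,2])<.004)&(((u<255)&(u>215))|((u>300)&(u<322)))&(v>130)&(v<250)
A=np.c_[L[m][:,:2],np.ones(m.sum())];print('plane z=ax+by+c',np.linalg.lstsq(A,L[m][:,2],rcond=None)[0].round(4),m.sum())
for nm,(a,b),z in(('bezTL',(153,190),.002),('bezTR',(233,190),.002),('bezBL',(154,312),.002),('bezBR',(233,312),.002),('slotL',(180,220),-.0),('slotR',(208,220),-.0),('slot top',(194,211),0)):
    p=onplane('wrist2',180+a/2,90+b/2,F[:,2],F[:,2]@S+z);print(nm,((p-S)@F).round(4))
# foot: points between z=.02 and .07 near axis
m=(L[...,2]>.015)&(L[...,2]<.075)&(abs(L[...,0])<.03)&(abs(L[...,1])<.03)
q=L[m]
for z in np.arange(.02,.075,.01):
    k=q[abs(q[:,2]-z)<.005]; 
    if len(k):print(z.round(3),len(k),k.min(0).round(4),k.max(0).round(4),k.mean(0).round(4))
E
```

```text
plane z=ax+by+c [-0.0002  0.0013 -0.0012] 7106
bezTL [-0.0131  0.025   0.002 ]
bezTR [0.0165 0.025  0.002 ]
bezBL [-0.0135 -0.0233  0.002 ]
bezBR [ 0.0174 -0.0233  0.002 ]
slotL [-0.0032  0.0131 -0.    ]
slotR [0.0074 0.0132 0.    ]
slot top [ 0.0021  0.0166 -0.    ]
0.03 33 [-0.0034  0.0138  0.0296] [0.0052 0.0144 0.0348] [0.0006 0.0141 0.0321]
0.04 57 [-0.0032  0.0134  0.0351] [0.0052 0.0145 0.045 ] [0.0011 0.0141 0.04  ]
0.05 69 [-0.0036  0.0134  0.045 ] [0.0049 0.0147 0.0549] [0.0007 0.0141 0.0501]
0.06 81 [-0.0035  0.0137  0.055 ] [0.0051 0.0145 0.065 ] [0.0006 0.0141 0.0602]
0.07 87 [-0.0032  0.0136  0.0652] [0.0051 0.0146 0.0746] [0.0009 0.0141 0.0701]
```

```bash
python3 -m handwheel '[[[0.0007,0.0012,0],[0,0,0]],[[0.0007,0.0012,0.008],[0,0,0]],[[0.0007,0.0012,0.016],[0,0,0]],[[0.0007,0.0012,0.021],[0,0,0]],[[0.0007,0.0012,0.024],[0,0,0]],[[0.0007,0.0012,0.027],[0,0,0]],[[0.0007,0.0012,0.030],[0,0,0]],[[0.0007,0.0012,0.033],[0,0,0]],[[0.0007,0.0012,0.036],[0,0,0]],[[0.0007,0.0012,0.036],[0,0,0]]]'
```

```text
t: 6.3
ee_pos: [0.569, -0.0476, 0.1476]
ee_rot: [1.909, 2.062, 0.457]
wrist_force: [-0.3, 0.8, -1.4]
opening: 0.008
grip_force: 60.7
```

```bash
python3 -m handwheel '[[[0,0,0.004],[0,0,0]],[[0,0,0.008],[0,0,0]],[[0,0,0.012],[0,0,0]],[[0,0,0.016],[0,0,0]],[[0,0,0.02],[0,0,0]],[[0,0,0.024],[0,0,0]],[[0,0,0.028],[0,0,0]],[[0,0,0.028],[0,0,0]]]'
python3 - <<'E'
from h import *
F=slotF();S=np.array([.5996,-.046,.0793]);s=get_state();print(((s['ee_pos']-S)@F).round(4),(np.array(s['wrist_force'])@F).round(2),np.round(s['ft_torque'],2))
E
```

```text
t: 7.1
ee_pos: [0.5807, -0.0465, 0.1218]
ee_rot: [1.91, 2.062, 0.456]
wrist_force: [0.2, 0.0, -0.4]
opening: 0.0079
grip_force: 60.7
[0.0008 0.0009 0.0465] [ 0.02  0.01 -0.43] [-0.05  0.26 -0.03]
```

```bash
cat > st.py <<'E'
from h import *
F=slotF();S=np.array([.5996,-.046,.0793]);s=get_state();print('SLOT',((s['ee_pos']-S)@F).round(4),(np.array(s['wrist_force'])@F).round(2),s['opening'])
E
python3 -m handwheel '[[[0,0,0.002],[0,0,0]],[[0,0,0.004],[0,0,0]],[[0,0,0.006],[0,0,0]],[[0,0,0.007],[0,0,0]],[[0,0,0.008],[0,0,0]],[[0,0,0.009],[0,0,0]],[[0,0,0.010],[0,0,0]],[[0,0,0.011],[0,0,0]],[[0,0,0.012],[0,0,0]],[[0,0,0.0125],[0,0,0]],[[0,0,0.0125],[0,0,0]]]'; python3 st.py
python3 -m handwheel '[[[0,0,0.0005],[0,0,0]],[[0,0,0.001],[0,0,0]],[[0,0,0.0015],[0,0,0]],[[0,0,0.0015],[0,0,0]]]'; python3 st.py
```

```text
t: 8.2
ee_pos: [0.5864, -0.0463, 0.1114]
ee_rot: [1.909, 2.061, 0.457]
wrist_force: [-0.4, -0.1, 3.1]
opening: 0.0082
grip_force: 61.2
SLOT [0.0016 0.0007 0.0347] [ 0.93 -0.03  3.03] 0.00816764666918043
t: 8.6
ee_pos: [0.587, -0.0463, 0.1101]
ee_rot: [1.909, 2.061, 0.457]
wrist_force: [-1.1, -0.3, 2.7]
opening: 0.0079
grip_force: 61.2
SLOT [0.0016 0.0007 0.0332] [ 0.11 -0.21  2.9 ] 0.007880598942823622
```

Now on the ejector's ~4 N drag; advance gently to the stop.

```bash
python3 -m handwheel '[[[0,0,0.0005],[0,0,0]],[[0,0,0.001],[0,0,0]],[[0,0,0.0015],[0,0,0]],[[0,0,0.002],[0,0,0]],[[0,0,0.002],[0,0,0]]]'; python3 st.py
python3 -m handwheel '[[[0,0,0.0004],[0,0,0]],[[0,0,0.0008],[0,0,0]],[[0,0,0.0008],[0,0,0]]]'; python3 st.py
```

```text
t: 9.1
ee_pos: [0.5878, -0.0462, 0.1083]
ee_rot: [1.909, 2.061, 0.457]
wrist_force: [-0.8, -0.3, 3.7]
opening: 0.0079
grip_force: 61.2
SLOT [0.0016 0.0007 0.0312] [ 0.86 -0.25  3.7 ] 0.00792880489005621
t: 9.4
ee_pos: [0.5881, -0.0462, 0.1075]
ee_rot: [1.909, 2.061, 0.457]
wrist_force: [-0.4, -0.3, 3.4]
opening: 0.0084
grip_force: 61.3
SLOT [0.0015 0.0007 0.0304] [ 1.04 -0.25  3.25] 0.008408475543221787
```

```bash
for i in 1 2; do :; done; python3 -m handwheel '[[[0,0,0.0004],[0,0,0]],[[0,0,0.0008],[0,0,0]],[[0,0,0.0008],[0,0,0]]]' >/dev/null; python3 st.py
python3 -m handwheel '[[[0,0,0.0004],[0,0,0]],[[0,0,0.0008],[0,0,0]],[[0,0,0.0008],[0,0,0]]]' >/dev/null; python3 st.py
```

```text
SLOT [0.0015 0.0007 0.0296] [ 0.62 -0.06  2.82] 0.0080669782185889
SLOT [0.0017 0.0007 0.0296] [-1.43 -0.73  7.84] 0.008301566963016708
```

```bash
python3 -m handwheel '[[[0,0,0.0004],[0,0,0]],[[0,0,0.0008],[0,0,0]],[[0,0,0.0008],[0,0,0]],[[0,0,0.0008],[0,0,0]]]' >/dev/null; python3 st.py
python3 -m handwheel '[[[0,0,0.0004],[0,0,0]],[[0,0,0.0008],[0,0,0]],[[0,0,0.0008],[0,0,0]],[[0,0,0.0008],[0,0,0]]]' >/dev/null; python3 st.py
python3 - <<'E'
from h import *
import cv2
from workcell import *
ims=[]
for n in('wrist','scene'):
    i=camera_info(n);p,d=read_camera(n);np.savez(f'pics/{n}3.npz',p=p,d=d,**i);ims.append(p)
c=np.zeros((460,800,3),np.uint8);c[:,:440]=cv2.resize(ims[0][90:320,180:400],None,fx=2,fy=2,interpolation=2);c[:324,440:]=cv2.resize(ims[1][140:230,265:365],None,fx=3.6,fy=3.6,interpolation=2)
cv2.imwrite('pics/w3.png',c[...,::-1])
E
```

```text
SLOT [0.0019 0.0007 0.0295] [-2.66  1.1  13.66] 0.008015538128228354
SLOT [0.002  0.0006 0.0294] [-4.32  0.23 19.11] 0.008269837065631315
```

View pics/w3.png

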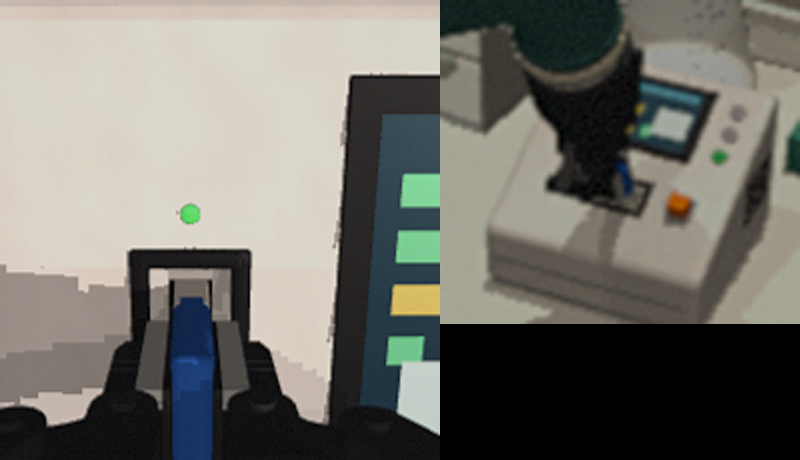

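```bash
python3 -m handwheel '[[[0,0,0],[0,0,0]],[[0,0,0],[0,0,0]],[[0,0,0],[0,0,0]],[[0,0,0],[0,0,0]],[[0,0,0],[0,0,0]],[[0,0,0],[0,0,0]],[[0,0,0],[0,0,0]]]' 130
python3 -m handwheel '[[[0,0,-0.01],[0,0,0]],[[0,0,-0.03],[0,0,0]],[[0,0,-0.05],[0,0,0]],[[0,0,-0.08],[0,0,0]],[[0,0,-0.11],[0,0,0]],[[0,0,-0.11],[0,0,0]],[[0,0,-0.11],[0,0,0]]]'
python3 - <<'E'
from h import *
import cv2
from workcell import *
ims=[]
for n in('wrist','scene'):
    i=camera_info(n);p,d=read_camera(n);np.savez(f'pics/{n}4.npz',p=p,d=d,**i);ims.append(p)
F=slotF();S=np.array([.5996,-.046,.0793]);p=ims[0].astype(int);L=((cloud('wrist4')-S)@F)
m=(p[...,2]>p[...,0]+40)&(abs(L[...,0])<.03)&(abs(L[...,1])<.03)&(L[...,2]>.01);q=L[m]
print(len(q),np.percentile(q,2,0),np.percentile(q,98,0))
m=(p[...,0]>180)&(p[...,2]<80)&(abs(L[...,0])<.03)&(abs(L[...,1]+.05)<.02);print('button z',np.percentile(L[m],[10,50,90],0) if m.any() else None)
c=np.zeros((460,800,3),np.uint8);c[:330,:440]=cv2.resize(ims[0],(440,330));c[:324,440:]=cv2.resize(ims[1][140:230,265:365],None,fx=3.6,fy=3.6,interpolation=2)
cv2.imwrite('pics/w4.png',c[...,::-1])
E
```

```text
t: 11.6
ee_pos: [0.5894, -0.046, 0.1045]
ee_rot: [1.909, 2.061, 0.457]
wrist_force: [0.8, -0.2, -0.1]
opening: 0.0418
grip_force: 0.0
t: 12.3
ee_pos: [0.5432, -0.0498, 0.2059]
ee_rot: [1.907, 2.059, 0.458]
wrist_force: [0.4, -0.4, 0.2]
opening: 0.0421
grip_force: 0.0
497 [-0.00446437 -0.01201272  0.01462547] [0.00366917 0.0148042  0.03996935]
button z [[-0.00212051 -0.05457781  0.01138742]
 [ 0.0021655  -0.04967286  0.01235721]
 [ 0.00645943 -0.04424766  0.01303918]]
```

View pics/w4.png

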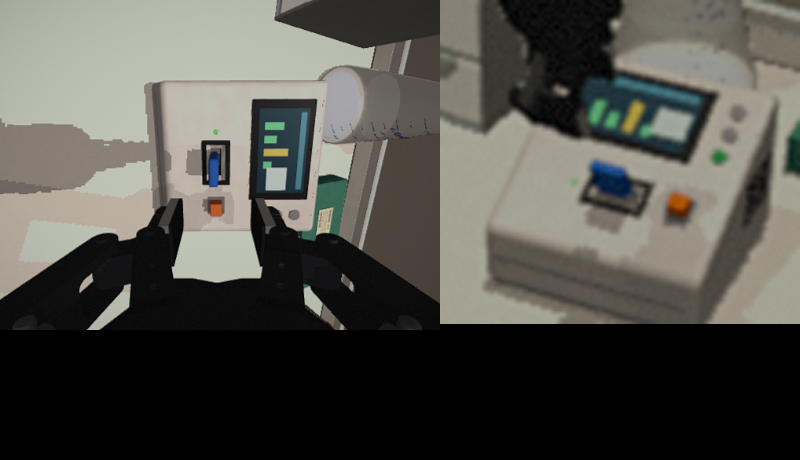

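```bash
python3 -c "
from workcell import *
print(close_job())"
```

```text
the job is handed in; nothing more can be done
None
```

The blue cartridge is in the analyser slot, window to the front and up against the stop (pressed home at about 19 N). The eject button stands about 12 mm out, the gripper is clear, and the job is handed in, though no verdict came back.

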